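Clear the stone saw's table and set its rip fence to the tape

ROBOT

A 7-joint arm with a two-finger parallel gripper is mounted at the origin on the work surface. World frame = base frame: x ahead of the robot, y to its left, z up, the work surface at z = 0. Lengths are in m, angles in degrees, forces in N, time in s.
With the tool pointing down it reaches from about 0.425 to 0.875 m from the base axis. Payload 4.7 kg.
Tool frame: the origin (TCP) lies between the finger pads; the fingertips stand env.finger_overhang ahead of it and the grasp point (between the pads) lies 5 mm behind it (env.finger_overhang is the distance from the TCP to the fingertips, in m); z points along the fingers, y is the line along which they close (so a half turn about z gives the same grasp; the last joint's range is limited). The gripper opens to 87 mm and grips with 3 to 60 N. Pads are 19 mm wide; open, the fingers measure 117 mm over their backs; the gripper's body (75 mm by 190 mm) begins 51 mm behind the grasp point.
Start: joints at [67.5, 18.392, -4.016, 83.108, 1.295, 78.541, -3.26], TCP at [0.257, -0.597, 0.237] pointing down, gripper open.
Joint ranges: [-163.93, 163.93], [-17.29, 119.83], [-79.2, 71.16], [3.27, 140.29], [-89.18, 269.18], [5.43, 117.66], [-154.24, 154.24]. Speed limits (degrees/s): [147.25, 147.25, 180, 180, 180, 180, 180].

INTERFACE

Orientations are given as [roll, pitch, yaw] about the fixed x, y, z axes, in that order (R = Rz(yaw) Ry(pitch) Rx(roll)).
In Python, from cell import telemetry, eyes, env, models gives the robot as it stands. The module is installed in compiled form; this text tells all that it offers.
- The arm moves only by the tool drive_tool, never from a script. Its arguments are lists of equal length, an entry for each row: "angular": the turn, a rotation vector about the tool's x, y, z in rad, a list of three; "delta_pos": the shift along the tool's x, y, z in cm, a list of three; "gripper": the finger opening in cm, from 0 to 8.7. A call has 1 to 20 rows; each row shifts and turns the commanded pose from where the row before left it, along the tool's axes as they then stand; what a row does not reach is not made up. A row lasts 1/10 s, in which the tool goes at most 50 mm and 8.59 degrees, less where a joint would pass 70% of its speed; a pose out of reach is approached as far as the arm can. A call with a gripper value outside its range is refused whole. The fingers move at their own pace and stop on an object; "squeeze" is the grip in N (left out, the last holds). Time passes only in rows, so rows that do not move let the fingers close. It gives the time, the measured TCP pose, the force, the opening and the grip force at its end, in the units of the state.
- telemetry.get_obs(): the state, without advancing time (a new reading comes with each control period).
- eyes.read_camera(name): name is "scene" or "top" or "wrist"; returns a dict with "pixels" (400x640x3 uint8, red, green, blue), "mtx" (3x3 intrinsics, pixels), "D" ([k1, k2, p1, p2, k3] as OpenCV has them; the pictures are not rectified), "origin" and "orientation" of the camera in the world. Camera axes: x right, y down, z forward; pixel columns grow to the right and rows downward; lengths in m; the calibration is good to about 2 mm. A picture is of the moment at which its call begins. There is no depth.
- env.sign_off(): hands the job in; it is judged then, once.
Trained networks look in a picture, given as the dict that the camera call returned (one of the last four; its "shot" number tells which), for a name from the list of things; names that differ only in an ending like _2 or _b are one class to them, and where a whole thing is asked for, a point or a joint stands for the part that bears it (a point fixed in the world has none). Each returns a list of dicts, best first, with "p" (0 to 1); they miss things now and then, are a little off and sometimes report something else, mostly with a low value. They report only what shows in the picture. A call takes as long as a camera call. They do not tell look-alikes from the thing itself.
- models.search_frame(picture, target): "centre" ([column, row] in pixels, amid what is visible of it).
- models.cut_out(picture, target): "pixels" (400x640 bool, what is visible of it) and "centre" ([column, row] in pixels, amid what is visible of it).
The state is a dict: "time_s": time; "qpos": joint angles; "joint_velocities": joint speeds; "effort": joint torques, N m; "tool_pos": TCP position; "tool_rot": TCP orientation; "force": force on the tool from outside, world axes, zero at the start; "wrist_torque": the same for the moment, N m; "grip_width": finger opening in m; "grasp_force": force on a finger pad.
Only numpy, scipy, OpenCV 4.12 (cv2) and the standard library are available. Lean on these libraries where they do the work, as an engineer would, in place of code of your own. Each camera call takes 0.05 s, during which the arm holds its last target. There are 200 camera calls.

TASK

Get the stone saw ready for the next cut: with the scraper block, not with the fingers or the fence, wipe the four loose stone chips off the right-hand edge of the saw table so that they all fall into the black tub beside it. Only then slide the rip fence by its red grip along the rail until the yellow pointer stands over the red tape, and let it go. Finish with the scraper standing upright on the bench, and leave the marble strip, the marble head, the bottle and the grinder where they are.

Things in the scene. Friction and masses are not known exactly. Their poses are not given: they have to be found in the camera images.
- saw: Bench wet saw for stone: green tank, flat steel table on top. Fixed; place varies by some cm, up to 6 degrees askew. Origin: centre of the underside, bench height; x away from the operator along the blade, y to the left, z up. Table 270 (x) by 440 (y) mm centred on the origin, top 120 mm above the bench. Along its near edge a front rail with a scale, x -181 to -135 mm, top at 116 mm.
- guard_top (a point): Middle of the top of the black blade guard, 191 mm above the bench, at saw x = 36, y = 100 mm. The guard is 26 mm wide (y), spans saw x = -60 to 120 mm; under it the blade (plane y = 100 mm) stands 40 mm out of the table. Axes as the saw's.
- table_right (a point): Middle of the right-hand edge of the steel table, on its top: saw x = 0, y = -220 mm, 120 mm above the bench. Chips pushed over this edge fall into the tub. Axes as the saw's.
- fence (a joint): Travel of the rip fence, m: 0 = blade-side face 30 mm right of the blade; grows to the right (saw -y), to 0.24. Aluminium bar along saw x over the whole table, 20 mm wide (y), top 32 mm above the table, 2 mm clear below; a black carriage at its near end, 50 (y) by 46 (x) mm, top 31 mm above the table, carries the red grip. Slides with about 3 N, stays where left.
- fence_grip (a point): Centre of the red grip on the fence's carriage: upright block 34 (saw x) by 24 (saw y) by 38 mm high, foot 30 mm and top 68 mm above the steel table; on the fence's centre line, at saw x = -130 mm. Axes as the saw's.
- fence_pointer (a point): Tip of the small yellow pointer at the front of the fence's carriage, just over the front rail, on the fence's centre line (the bar's sides lie 10 mm either way in saw y). Moves with the fence. Axes as the saw's.
- mark: Strip of red tape stuck across the front rail, 46 (saw x) by 10 mm (saw y), to the right of the fence; origin at its centre. The fence's yellow pointer has to stand over it. Axes as the saw's.
- tub: Black open waste tub on the bench against the saw's right side, fixed: 300 (x) by 150 (y) mm, walls 6 mm thick and 70 mm high, inner floor 16 mm above the bench; its near wall lies under the table's right-hand edge. Origin: centre of the underside; axes about as the saw's.
- scraper_mid (a point): Centre (half-way up, 37.5 mm above its sole) of the loose scraper block, which starts upright on the bench left of the saw: black rubber foot 140 mm long (its x), 30 mm thick (its y), 30 mm high, with a wooden grip 100 by 26 by 45 mm on top, in all 75 mm high (its z), 0.25 kg. Hold it by the wooden grip.
- chip1_mid (a point): Centre of a loose stone chip, sandy, 60 x 26 x 13 mm (its x, y, z), lying flat at any yaw on the saw table to the right of the fence; 6.5 mm above its underside.
- chip2_mid (a point): Centre of a loose stone chip, brown, 52 x 30 x 12 mm (its x, y, z), lying flat at any yaw on the saw table to the right of the fence; 6 mm above its underside.
- chip3_mid (a point): Centre of a loose stone chip, brown, 58 x 22 x 14 mm (its x, y, z), lying flat at any yaw on the saw table to the right of the fence; 7 mm above its underside.
- chip4_mid (a point): Centre of a loose stone chip, sandy, 48 x 34 x 12 mm (its x, y, z), lying flat at any yaw on the saw table to the right of the fence; 6 mm above its underside.
- blank: Bystander: white marble strip 140 x 55 x 20 mm lying flat on the saw table left of the blade, long way along saw x; origin: centre of its underside. To be left alone.
- bust: Bystander: small white marble head on a foot, round, 88 mm across and 142 mm high; origin: centre of its underside. To be left alone.
- bottle: Bystander: clear water bottle with a blue cap, 66 mm across and 170 mm high, upright; origin: centre of its underside. To be left alone.
- grinder: Bystander: green angle grinder lying disc up, 290 mm long (its x, from -180 to +114 mm), disc 115 mm wide at x = +56 mm, side handle out to y = +128 mm, 74 mm high; origin at bench height. To be left alone.
Mind the look-alikes: they are no part of the job. Leave any blue, orange or turquoise look-alike of the part that bears scraper_mid alone.

How it is judged:
By the outcome, as a careful person would: the job done as asked, in the order asked, and still so for the second after the job is handed in, with the robot touching nothing.
It also fails if it takes over 64 s, if anything falls off the work surface, if the arm or the gripper's body presses on something with over 40 N, if the wrist force passes 120 N, or if a joint passes its speed limit or range.

## Working session

There is one attempt and no reset: what is moved stays moved. The work goes in short steps, Python scripts to look and compute and a tool call to move; the robot and the scene stay as the last step left them, time stands still between calls to the robot, and variables do not carry over. Pictures are saved under pics/ and viewed, at most 13 in all, crops included, and the job is handed in when it is done.

Besides the shell and the picture viewer there is one more tool, called after ">>>" as name(argument=value, ...) on one line, values as JSON. drive_tool: Moves the arm, as the interface text tells. Its arguments: {"type":"object","properties":{"angular":{"type":"array","items":{"type":"array","items":{"type":"number"}}},"delta_pos":{"type":"array","items":{"type":"array","items":{"type":"number"}}},"gripper":{"type":"array","items":{"type":"number"}},"squeeze":{"type":"number"}},"required":["angular","delta_pos","gripper"]}

```bash
mkdir -p pics; python3 - <<'E'
from cell import telemetry, eyes, env, models
import cv2,numpy as np
o=telemetry.get_obs(); print({k:np.round(v,3) for k,v in o.items()}, env.finger_overhang)
ims=[]
for n in ["scene","top"]:
    p=eyes.read_camera(n); print(n,p["mtx"],p["D"],p["origin"],p["orientation"])
    cv2.imwrite(f"pics/{n}0.png",p["pixels"][:,:,::-1])
    for t in ["saw","guard_top","table_right","fence_grip","fence_pointer","mark","tub","scraper_mid","chip1_mid","chip2_mid","chip3_mid","chip4_mid","blank","bust","bottle","grinder"]:
        try: print(t,[(np.round(d["centre"]).astype(int).tolist(),round(d["p"],2)) for d in models.search_frame(p,t)][:6])
        except Exception as e: print(t,e)
E
```

```text
{'time_s': np.float64(0.0), 'qpos': array([67.5  , 18.438, -4.016, 83.175,  1.294, 78.54 , -3.259]), 'joint_velocities': array([-0.001,  0.028, -0.012,  0.021,  0.075, -0.012,  0.03 ]), 'effort': array([-0.0000e+00, -4.9130e+01, -4.0400e-01, -3.1253e+01, -6.4000e-02,
        4.4000e-02,  0.0000e+00]), 'tool_pos': array([ 0.257, -0.596,  0.235]), 'tool_rot': array([-1.79892e+02,  4.00000e-03,  2.33110e+01]), 'force': array([-0.11 , -0.175,  0.025]), 'wrist_torque': array([-0.006,  0.025,  0.012]), 'grasp_force': np.float64(0.0), 'grip_width': np.float64(0.087)} 0.014
scene [[443.33477443   0.         324.90718407]
 [  0.         443.33477443 200.44416855]
 [  0.           0.           1.        ]] [0.04307732 0.         0.         0.         0.        ] [ 1.48042453 -0.67461279  1.29148745] [-132.33808571    0.61685147   46.24196313]
saw [([289, 235], 0.94), ([384, 173], 0.17)]
guard_top [([293, 234], 0.97), ([383, 171], 0.26)]
table_right [([294, 234], 0.72)]
fence_grip [([303, 221], 0.74)]
fence_pointer [([300, 219], 0.72), ([334, 204], 0.18)]
mark []
tub [([237, 291], 0.95), ([197,
[... 552 characters left out ...]
         1.        ]] [-0.02888857  0.          0.          0.          0.        ] [0.44618021 0.19783788 1.56111924] [-175.14251707   -0.33348314  -90.70003091]
saw [([372, 211], 0.73)]
guard_top []
table_right [([376, 210], 0.72)]
fence_grip [([362, 211], 0.59)]
fence_pointer [([356, 213], 0.58)]
mark [([391, 250], 0.48)]
tub []
scraper_mid [([145, 262], 0.97), ([359, 121], 0.97), ([260, 303], 0.88), ([265, 245], 0.77)]
chip1_mid [([403, 190], 0.55)]
chip2_mid [([274, 161], 0.75), ([424, 204], 0.49)]
chip3_mid [([424, 178], 0.69)]
chip4_mid [([402, 224], 0.56), ([455, 292], 0.45)]
blank [([324, 189], 0.82)]
bust [([452, 293], 0.65)]
bottle [([275, 164], 0.82)]
grinder [([191, 222], 0.62)]
```

```bash
cd pics; python3 -c "
import cv2
a=cv2.imread('top0.png');cv2.imwrite('topc.png',cv2.resize(a[80:350,100:500],None,fx=2,fy=2,interpolation=2))"
```

```text
(no output)
```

View pics/topc.png

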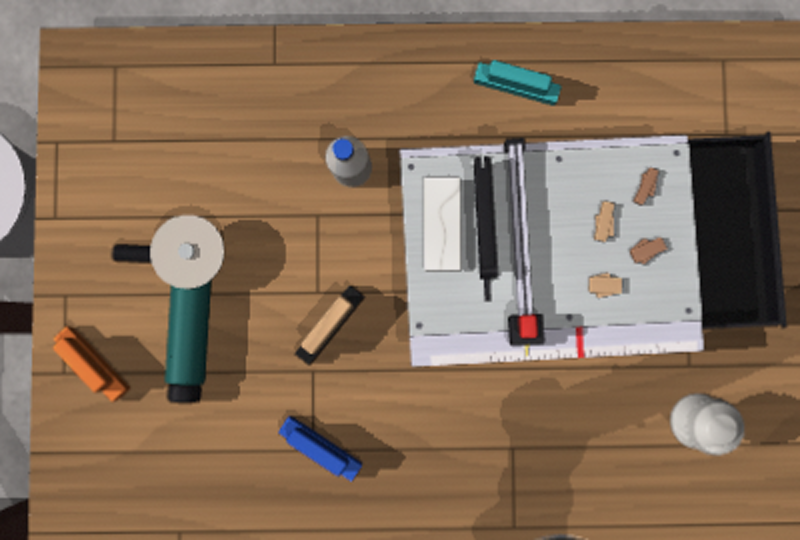

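View pics/scene0.png

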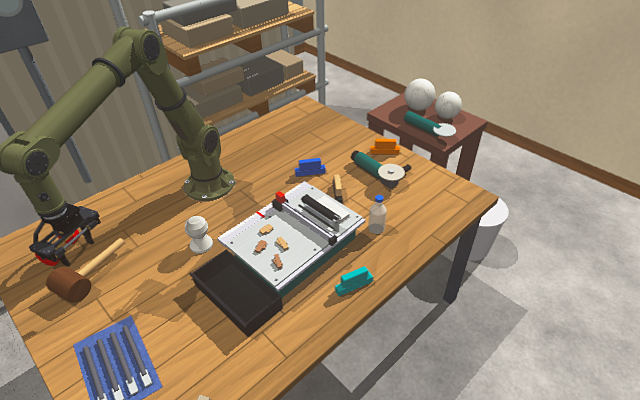

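Top picture: scraper candidates are orange (145,262), turquoise (359,121), blue (260,303), and wood on black (265,243). The last is the real one. The chips are at (402,190), (424,173), (424,205) and (402,223), the tape is at (390,251) and the red grip at (364,243).

```bash
cat > h.py <<'E'
from cell import telemetry, eyes, env, models
import cv2,numpy as np
from scipy.spatial.transform import Rotation as Ro
from scipy.optimize import least_squares
def ray(p,uv):
    n=cv2.undistortPoints(np.array(uv,float).reshape(-1,1,2),p["mtx"],np.array(p["D"])).reshape(-1,2)
    R=Ro.from_euler('xyz',p["orientation"],degrees=True).as_matrix()
    return np.c_[n,np.ones(len(n))]@R.T
def plane(p,uv,z):
    d=ray(p,uv); o=np.array(p["origin"]); return (o+d*((z-o[2])/d[:,2:]))[:,:2]
def proj(p,X):
    R=Ro.from_euler('xyz',p["orientation"],degrees=True).as_matrix()
    r=cv2.Rodrigues(R.T)[0]; t=-R.T@np.array(p["origin"])
    return cv2.projectPoints(np.array(X,float).reshape(-1,1,3),r,t,p["mtx"],np.array(p["D"]))[0].reshape(-1,2)
def save(p,n,box=None,f=1):
    a=p["pixels"][:,:,::-1]
    if box: a=a[box[1]:box[3],box[0]:box[2]]
    cv2.imwrite("pics/"+n,cv2.resize(a,None,fx=f,fy=f,interpolation=2))
E
python3 - <<'E'
from h import *
p=eyes.read_camera("top"); save(p,"saw.png",(290,140,500,270),3.8)
c=np.array([[301,155],[444.5,148.5],[306,262.5],[451,255.5]])
S=np.array([[.135,.22,.12],[.135,-.22,.12],[-.181,.22,.116],[-.181,-.22,.116]])
def W(q,s):
    R=Ro.from_euler('z',q[2]).as_matrix(); return s@R.T+[q[0],q[1],0]
r=least_squares(lambda q:(proj(p,W(q,S))-c).ravel(),[.5,0,0]); q=r.x
print("saw",q[:2],np.degrees(q[2]),r.fun.round(1))
def tosaw(xy): 
    return (xy-q[:2])@np.array([[np.cos(q[2]),-np.sin(q[2])],[np.sin(q[2]),np.cos(q[2])]])
for n,uv,z in [("tape",[390,251],.116),("grip",[364,243.5],.188),("c1",[402.5,190.5],.133),("c3/2",[424,173],.133),("c",[424.5,205],.133),("c4",[402.5,223],.133),("guardtop",[343,190],.191)]:
    w=plane(p,[uv],z); print(n,w.round(4),tosaw(w).round(4))
for d in models.cut_out(p,"scraper_mid"):
    v,u=np.nonzero(d["pixels"]); w=plane(p,np.c_[u,v],.05); m=w.mean(0); e=np.linalg.svd(w-m,full_matrices=False)[2][0]
    print("scr",d["centre"],d["p"],m.round(4),np.degrees(np.arctan2(e[1],e[0])).round(1))
ends=plane(p,[[275.5,227.5],[253.5,258]],.075); print(ends, np.degrees(np.arctan2(*(ends[0]-ends[1])[::-1])))
for n,uv,z in [("bottle",[272,155],.17),("bust",[459,294],.14),("blue",[260,303],.05),("tape",[390,251],.116),("grindtip",[192,282],.03)]: print(n,plane(p,[uv],z).round(3))
E
```

```text
saw [0.5846722  0.01533342] 1.9714739841513904 [-0.3  1.4  0.3  1.5 -0.7 -1.4  0.7 -1.5]
tape [[ 0.4229 -0.0252]] [[-0.163  -0.0349]]
grip [[0.4463 0.0597]] [[-0.1367  0.0491]]
c1 [[ 0.6031 -0.0645]] [[ 0.0156 -0.0804]]
c3/2 [[ 0.6553 -0.1308]] [[ 0.0655 -0.1485]]
c [[ 0.5587 -0.1293]] [[-0.0309 -0.1437]]
c4 [[ 0.5057 -0.0619]] [[-0.0816 -0.0745]]
guardtop [[0.6001 0.1172]] [[0.0189 0.1013]]
scr [142.5, 263.2] 0.81 [0.3988 0.7377] -135.3
scr [361.4, 120.3] 0.78 [0.8405 0.0535] 72.6
scr [258.5, 302.5] 0.7 [0.2611 0.3725] -122.8
scr [266.6, 242.5] 0.65 [0.4548 0.357 ] 140.3
[[0.49897009 0.32096747]
 [0.40601585 0.38909298]] -36.23742765011812
bottle [[0.708 0.322]]
bust [[ 0.295 -0.222]]
blue [[0.266 0.372]]
tape [[ 0.423 -0.025]]
grindtip [[0.332 0.589]]
```

View pics/saw.png

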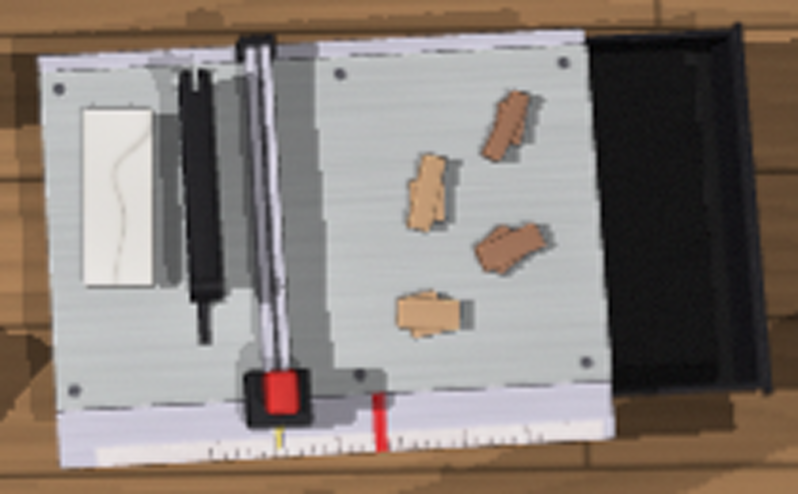

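The close crop matches. The wood scraper is the one with the black foot, and the saw corners and dashed table borders are clear. The pointer is at full pixel (363.4,255.3) and the tape at (390,251.5). I'll refit the saw and plan the first move.

```bash
cat >> h.py <<'E'
def W(q,s):
    R=Ro.from_euler('z',q[2]).as_matrix(); return np.asarray(s)@R.T+[q[0],q[1],0]
def tosaw(q,xy): return (xy-q[:2])@np.array([[np.cos(q[2]),-np.sin(q[2])],[np.sin(q[2]),np.cos(q[2])]])
def cmd(target,yaw=None):
    "cm along tool axes from the measured pose"
    o=telemetry.get_obs(); R=Ro.from_euler('xyz',o["tool_rot"],degrees=True).as_matrix()
    print("now",np.round(o["tool_pos"],4),np.round(o["tool_rot"],2),"t",round(o["time_s"],2),"tool cm",(100*R.T@(np.array(target)-o["tool_pos"])).round(2))
E
python3 - <<'E'
from h import *
p=eyes.read_camera("top")
o=np.array([290,140]);
c=o+np.array([[42,70],[587,46],[57,411],[611,382],[61,467],[615,436]])/3.8
S=np.array([[.135,.22,.12],[.135,-.22,.12],[-.135,.22,.12],[-.135,-.22,.12],[-.181,.22,.116],[-.181,-.22,.116]])
r=least_squares(lambda q:(proj(p,W(q,S))-c).ravel(),[.5,0,0]); q=r.x
print("saw",q[:2],np.degrees(q[2]),r.fun.round(1)); np.save("q.npy",q)
for n,uv,z in [("tape",[380,422],.116),("ptr",[279,438],.118),("grip",[281,392],.188),("c1",[428,192],.133),("c3",[507,126],.133),("c2",[513,247],.133),("c4",[428,313],.133),("barR@far",[270,60],.152),("barL",[246,60],.152),("barRnear",[287,360],.152)]:
    w=plane(p,[o+np.array(uv)/3.8],z); print(n,w.round(4),tosaw(q,w).round(4))
cmd([.5,-.3,.32]);cmd([.56,.05,.32]);cmd([.454,.355,.25])
E
```

```text
saw [0.57917679 0.01513222] 2.1966075115727874 [-0.5  0.1  0.3 -0.6 -0.1 -0.4  0.5 -0.3 -0.4  0.3  0.2  0.8]
tape [[ 0.4228 -0.0252]] [[-0.1578 -0.0343]]
ptr [[0.4113 0.0551]] [[-0.1662  0.0463]]
grip [[0.4473 0.0598]] [[-0.1301  0.0497]]
c1 [[ 0.603  -0.0649]] [[ 0.0207 -0.0809]]
c3 [[ 0.6548 -0.1291]] [[ 0.0701 -0.147 ]]
c2 [[ 0.5587 -0.1308]] [[-0.0261 -0.1451]]
c4 [[ 0.5076 -0.0623]] [[-0.0745 -0.0747]]
barR@far [[0.7061 0.0595]] [[0.1285 0.0395]]
barL [[0.7063 0.0783]] [[0.1295 0.0583]]
barRnear [[0.4719 0.0511]] [[-0.1059  0.04  ]]
now [ 0.2572 -0.597   0.2366] [180.     0.    23.31] t 1.85 tool cm [ 34.05 -17.66  -8.35]
now [ 0.2572 -0.597   0.2366] [180.     0.    23.31] t 1.85 tool cm [ 53.41 -47.43  -8.35]
now [ 0.2572 -0.597   0.2366] [180.     0.    23.31] t 1.85 tool cm [ 55.75 -79.64  -1.35]
```

>>> drive_tool(delta_pos=[[1.7, -0.9, -0.4], [3.4, -1.8, -0.8], [3.4, -1.8, -0.8], [3.4, -1.8, -0.8], [3.4, -1.8, -0.8], [3.4, -1.8, -0.8], [3.4, -1.8, -0.8], [3.4, -1.8, -0.8], [3.4, -1.8, -0.8], [3.4, -1.8, -0.8], [2.2, -3.3, -0.4], [2.2, -3.3, 0], [2.2, -3.3, 0], [2.2, -3.3, 0], [2.2, -3.3, 0], [2.2, -3.3, 0], [2.2, -3.3, 0], [2.2, -3.3, 0], [2.2, -3.3, 0], [0.2, -3.2, 0]], angular=[[0, 0, 0], [0, 0, 0], [0, 0, 0], [0, 0, 0], [0, 0, 0], [0, 0, 0], [0, 0, 0], [0, 0, 0], [0, 0, 0], [0, 0, 0], [0, 0, 0], [0, 0, 0], [0, 0, 0], [0, 0, 0], [0, 0, 0], [0, 0, 0], [0, 0, 0], [0, 0, 0], [0, 0, 0], [0, 0, 0]], gripper=[8.7, 8.7, 8.7, 8.7, 8.7, 8.7, 8.7, 8.7, 8.7, 8.7, 8.7, 8.7, 8.7, 8.7, 8.7, 8.7, 8.7, 8.7, 8.7, 8.7])

```text
time_s: 3.85
tool_pos: [0.5395, 0.0736, 0.3166]
tool_rot: [-179.9, -0.1, 23.5]
force: [0.1, 1.4, -0.9]
grip_width: 0.087
grasp_force: 0.0
```

>>> drive_tool(delta_pos=[[0.2, -3.2, 0.6], [0.2, -3.2, 0.8], [0.2, -3.2, 0.8], [0.2, -3.2, 0.8], [0.2, -3.2, 0.8], [0.2, -3.2, 0.8], [0.2, -3.2, 0.8], [0.2, -3.2, 0.8], [0.2, -2.5, 0.8]], angular=[[0, 0, 0], [0, 0, 0], [0, 0, 0], [0, 0, 0], [0, 0, 0], [0, 0, 0], [0, 0, 0], [0, 0, 0], [0, 0, 0]], gripper=[8.7, 8.7, 8.7, 8.7, 8.7, 8.7, 8.7, 8.7, 8.7])

```text
time_s: 4.75
tool_pos: [0.4424, 0.3374, 0.2468]
tool_rot: [-180.0, -0.0, 23.5]
force: [0.7, 0.4, 0.2]
grip_width: 0.0867
grasp_force: 0.0
```

>>> drive_tool(delta_pos=[[0, 0, 0], [0, 0, 0], [0, 0, 0], [0, 0, 0], [0, 0, 0], [0, 0, 0], [0, 0, 0], [0, 0, 0], [0, 0, 0], [0, 0, 0], [0, 0, 0], [0, 0, 0], [0, 0, 0], [0, 0, 0], [0, 0, 0], [0, 0, 0], [0, 0, 0]], angular=[[0, 0, -0.14], [0, 0, -0.14], [0, 0, -0.14], [0, 0, -0.14], [0, 0, -0.14], [0, 0, -0.14], [0, 0, -0.14], [0, 0, -0.14], [0, 0, -0.14], [0, 0, -0.14], [0, 0, -0.14], [0, 0, -0.14], [0, 0, -0.14], [0, 0, -0.14], [0, 0, -0.14], [0, 0, 0], [0, 0, 0]], gripper=[8.7, 8.7, 8.7, 8.7, 8.7, 8.7, 8.7, 8.7, 8.7, 8.7, 8.7, 8.7, 8.7, 8.7, 8.7, 8.7, 8.7])

```text
time_s: 6.45
tool_pos: [0.4442, 0.3349, 0.2467]
tool_rot: [-180.0, 0.0, 143.5]
force: [0.0, -0.6, -1.1]
grip_width: 0.0869
grasp_force: 0.0
```

```bash
python3 - <<'E'
from h import *
p=eyes.read_camera("wrist"); save(p,"w1.png"); print(p["origin"],p["orientation"])
for d in models.cut_out(p,"scraper_mid"):
    v,u=np.nonzero(d["pixels"]); 
    r=cv2.minAreaRect(np.c_[u,v].astype(np.float32)); w=plane(p,cv2.boxPoints(r),.055); print(d["centre"],d["p"],r, w.round(4),w.mean(0).round(4))
cmd([.454,.355,.25])
E
```

```text
[0.39038037 0.37510328 0.39469415] [ 1.65657786e+02 -6.19957541e-02  5.35605715e+01]
[255.3, 24.4] 0.7 ((256.640869140625, 21.676794052124023), (47.98621368408203, 122.82999420166016), 86.98721313476562) [[0.2114 0.3403]
 [0.2842 0.447 ]
 [0.3231 0.4215]
 [0.2484 0.3112]] [0.2668 0.38  ]
[345.0, 164.2] 0.62 ((346.35028076171875, 165.31764221191406), (27.175189971923828, 109.15139770507812), 2.2457423210144043) [[0.4921 0.3136]
 [0.3902 0.3937]
 [0.4093 0.4177]
 [0.5132 0.3397]] [0.4512 0.3661]
[253.6, 278.7] 0.58 ((239.66224670410156, 269.7679138183594), (136.18922424316406, 79.79693603515625), 47.48955535888672) [[0.3957 0.1206]
 [0.3874 0.2289]
 [0.5635 0.2362]
 [0.584  0.1171]] [0.4826 0.1757]
now [0.4446 0.3346 0.2466] [-1.7999e+02  3.0000e-02  1.4352e+02] t 6.55 tool cm [ 0.45  2.2  -0.34]
```

View pics/w1.png

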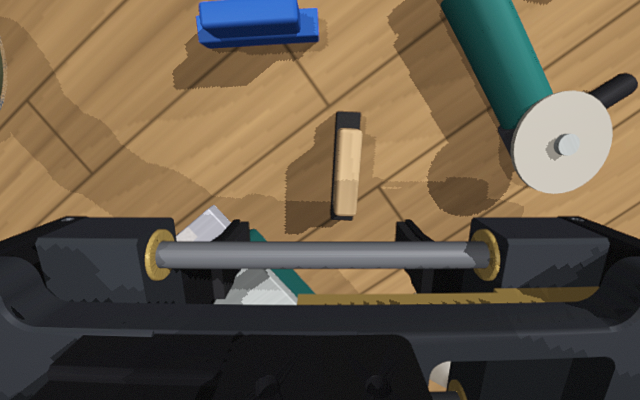

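The wood-on-black scraper is at (347,170), with the blue look-alike at (257,22) and the grinder on the right. I'll localise from the wood top.

```bash
python3 - <<'E'
from h import *
p=eyes.read_camera("wrist")
a=p["pixels"].astype(int); m=((a[...,0]>190)&(a[...,0]-a[...,2]>50)).astype(np.uint8); m[:100]=0;m[222:]=0;m[:,:320]=0;m[:,375:]=0
r=cv2.minAreaRect(cv2.findNonZero(m)); b=cv2.boxPoints(r); print(r)
w=plane(p,b,.075); print(w.round(4),w.mean(0)); 
for i in range(4): d=w[i]-w[i-1]; print(np.linalg.norm(d).round(4),np.degrees(np.arctan2(d[1],d[0])).round(1))
c=w.mean(0); cmd([*c,.25]); cmd([*c,.053])
E
```

```text
((349.2328186035156, 170.96066284179688), (20.639545440673828, 84.50434112548828), 2.935673236846924)
[[0.4841 0.3274]
 [0.4097 0.3867]
 [0.4237 0.4039]
 [0.4993 0.3458]] [0.45421363 0.36596642]
0.0239 -129.5
0.0952 141.5
0.0222 50.8
0.0954 -37.5
now [0.4447 0.3345 0.2466] [-1.7999e+02  3.0000e-02  1.4354e+02] t 6.6 tool cm [ 1.1   3.09 -0.34]
now [0.4447 0.3345 0.2466] [-1.7999e+02  3.0000e-02  1.4354e+02] t 6.6 tool cm [ 1.11  3.09 19.36]
```

>>> drive_tool(delta_pos=[[0.9, 2.8, 0], [0, 0, 2], [0, 0, 3], [0, 0, 3], [0, 0, 3], [0, 0, 3], [0, 0, 2.5], [0, 0, 1.5], [0, 0, 1.3], [0, 0, 0], [0, 0, 0], [0, 0, 0], [0, 0, 0], [0, 0, 0], [0, 0, 0]], angular=[[0, 0, 0.03], [0, 0, 0], [0, 0, 0], [0, 0, 0], [0, 0, 0], [0, 0, 0], [0, 0, 0], [0, 0, 0], [0, 0, 0], [0, 0, 0], [0, 0, 0], [0, 0, 0], [0, 0, 0], [0, 0, 0], [0, 0, 0]], gripper=[8.7, 8.7, 8.7, 8.7, 8.7, 8.7, 8.7, 8.7, 8.7, 8.7, 2, 2, 2, 2, 2], squeeze=30)

```text
time_s: 8.1
tool_pos: [0.4546, 0.3623, 0.0539]
tool_rot: [180.0, 0.0, 141.9]
force: [0.1, -0.3, -0.1]
grip_width: 0.0548
grasp_force: 0.0
```

>>> drive_tool(delta_pos=[[0, 0, 0], [0, 0, 0]], angular=[[0, 0, 0], [0, 0, 0]], gripper=[2, 2])

```text
time_s: 8.3
tool_pos: [0.4544, 0.3622, 0.0536]
tool_rot: [-180.0, 0.0, 141.9]
force: [0.3, 0.2, -0.2]
grip_width: 0.0388
grasp_force: 0.0
```

>>> drive_tool(delta_pos=[[0, 0, 0], [0, 0, 0], [0, 0, 0], [0, 0, 0], [0, 0, 0]], angular=[[0, 0, 0], [0, 0, 0], [0, 0, 0], [0, 0, 0], [0, 0, 0]], gripper=[2, 2, 2, 2, 2], squeeze=45)

```text
time_s: 8.8
tool_pos: [0.4544, 0.3624, 0.0535]
tool_rot: [180.0, -0.0, 141.9]
force: [0.2, 1.1, -0.8]
grip_width: 0.026
grasp_force: 44.7
```

>>> drive_tool(delta_pos=[[0, 0, -1], [0, 0, -2.5], [0, 0, -3], [0, 0, -3], [0, 0, -3], [0, 0, -3], [0, 0, -3], [0, 0, -3], [0, 0, -1.5], [0, 0, 0], [0, 0, 0]], angular=[[0, 0, 0], [0, 0, 0], [0, 0, 0], [0, 0, 0], [0, 0, 0], [0, 0, 0], [0, 0, 0], [0, 0, 0], [0, 0, 0], [0, 0, 0], [0, 0, 0]], gripper=[2, 2, 2, 2, 2, 2, 2, 2, 2, 2, 2])

```text
time_s: 9.9
tool_pos: [0.4539, 0.3617, 0.2823]
tool_rot: [-179.9, -0.0, 141.9]
force: [-0.5, -0.8, -3.0]
grip_width: 0.0254
grasp_force: 44.7
```

>>> drive_tool(delta_pos=[[0, 0, 0], [0, 0, 0], [0, 0, 0], [0, 0, 0], [0, 0, 0], [0, 0, 0], [0, 0, 0], [0, 0, 0]], angular=[[0, 0, -0.1], [0, 0, -0.1], [0, 0, -0.1], [0, 0, -0.1], [0, 0, -0.1], [0, 0, -0.1], [0, 0, -0.1], [0, 0, 0]], gripper=[2, 2, 2, 2, 2, 2, 2, 2])

```text
time_s: 10.7
tool_pos: [0.4537, 0.3614, 0.2813]
tool_rot: [-179.9, -0.2, -177.9]
force: [-0.0, 0.6, -3.5]
grip_width: 0.0259
grasp_force: 44.7
```

```bash
python3 - <<'E'
from h import *
q=np.load("q.npy"); print(telemetry.get_obs()["grip_width"])
for s in [[.042,0,.3],[.042,0,.176],[.042,-.243,.176],[-.06,-.005,.3],[-.06,-.243,.176]]: w=W(q,[s])[0]; print(s,w.round(4)); cmd(w)
p=eyes.read_camera("wrist"); save(p,"w2.png",(160,180,480,400),1.5)
E
```

```text
0.02594107483203858
[0.042, 0, 0.3] [0.6211 0.0167 0.3   ]
now [0.4537 0.3614 0.2813] [-179.91   -0.19 -177.95] t 10.7 tool cm [-15.49 -35.05  -1.86]
[0.042, 0, 0.176] [0.6211 0.0167 0.176 ]
now [0.4537 0.3614 0.2813] [-179.91   -0.19 -177.95] t 10.7 tool cm [-15.53 -35.03  10.54]
[0.042, -0.243, 0.176] [ 0.6305 -0.2261  0.176 ]
now [0.4537 0.3614 0.2813] [-179.91   -0.19 -177.95] t 10.7 tool cm [-15.59 -59.33  10.57]
[-0.06, -0.005, 0.3] [0.5194 0.0078 0.3   ]
now [0.4537 0.3614 0.2813] [-179.91   -0.19 -177.95] t 10.7 tool cm [ -5.29 -35.57  -1.83]
[-0.06, -0.243, 0.176] [ 0.5285 -0.23    0.176 ]
now [0.4537 0.3614 0.2813] [-179.91   -0.19 -177.95] t 10.7 tool cm [ -5.39 -59.35  10.61]
```

View pics/w2.png

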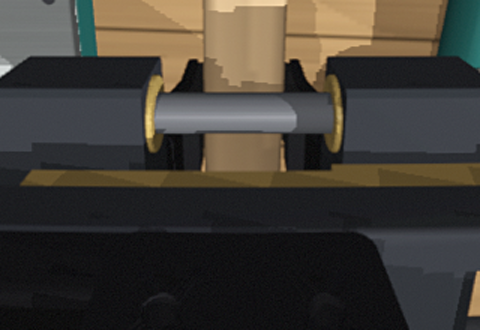

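The scraper is held straight, with the wood between the pads in the crop. Next I'll carry it over the guard to the table.

>>> drive_tool(delta_pos=[[-0.7, -1.5, -0.6], [-1.3, -3.0, -0.6], [-1.3, -3.0, -0.6], [-1.3, -3.0, 0], [-1.3, -3.0, 0], [-1.3, -3.0, 0], [-1.3, -3.0, 0], [-1.3, -3.0, 0], [-1.3, -3.0, 0], [-1.3, -3.0, 0], [-1.3, -3.0, 0], [-1.3, -2.5, 0], [-0.5, -1.1, 0], [0, 0, 1], [0, 0, 2.5], [0, 0, 2.5], [0, 0, 2.0], [0, 0, 1.0], [0, 0, 0], [0, 0, 0]], angular=[[0, 0, 0], [0, 0, 0], [0, 0, 0], [0, 0, 0], [0, 0, 0], [0, 0, 0], [0, 0, 0], [0, 0, 0], [0, 0, 0], [0, 0, 0], [0, 0, 0], [0, 0, 0], [0, 0, 0], [0, 0, 0], [0, 0, 0], [0, 0, 0], [0, 0, 0], [0, 0, 0], [0, 0, 0], [0, 0, 0]], gripper=[2, 2, 2, 2, 2, 2, 2, 2, 2, 2, 2, 2, 2, 2, 2, 2, 2, 2, 2, 2])

```text
time_s: 12.75
tool_pos: [0.6216, 0.0181, 0.2122]
tool_rot: [180.0, 0.0, -177.9]
force: [0.3, -0.9, -2.2]
grip_width: 0.0259
grasp_force: 44.7
```

```bash
python3 - <<'E'
from h import *
q=np.load("q.npy")
for s in [[.042,0,.175]]: w=W(q,[s])[0]; print(s,w.round(4)); cmd(w)
p=eyes.read_camera("top"); save(p,"t2.png",(290,140,500,270),3.8)
E
```

```text
[0.042, 0, 0.175] [0.6211 0.0167 0.175 ]
now [0.6216 0.0181 0.2122] [ 1.7998e+02  4.0000e-02 -1.7792e+02] t 12.75 tool cm [ 0.05 -0.13  3.72]
```

View pics/t2.png

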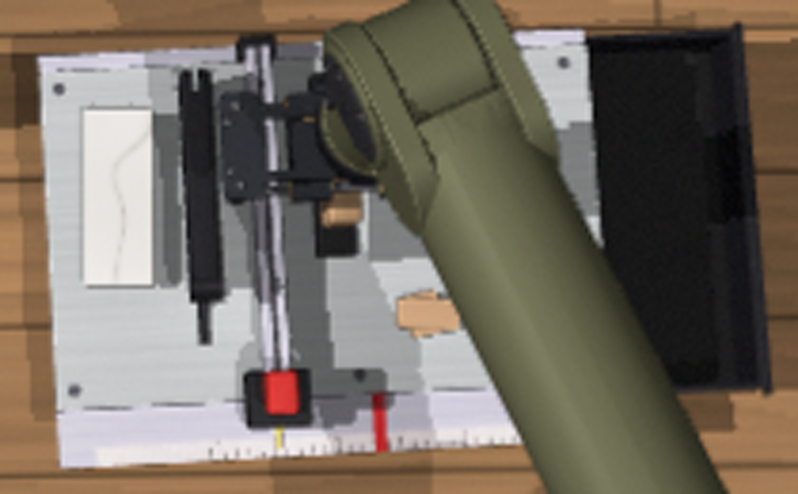

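The foot's near end shows at crop (336,257), clear of the fence and the chips.

```bash
python3 - <<'E'
from h import *
q=np.load("q.npy"); p=eyes.read_camera("top")
for uv,z in [([316,257],.16),([357,255],.16),([316,257],.188),([357,255],.188)]:
    print(tosaw(q,plane(p,[np.array([290,140])+np.array(uv)/3.8],z)).round(4))
E
```

```text
[[-0.028   0.0139]]
[[-0.0281 -0.0178]]
[[-0.03    0.0174]]
[[-0.03   -0.0137]]
```

>>> drive_tool(delta_pos=[[0, 0, 1.5], [0, 0, 1.2], [0, 0, 0.7], [0, 0, 0.3], [0, 0, 0], [0, 0, 0]], angular=[[0, 0, 0], [0, 0, 0], [0, 0, 0], [0, 0, 0], [0, 0, 0], [0, 0, 0]], gripper=[2, 2, 2, 2, 2, 2])

```text
time_s: 13.45
tool_pos: [0.6219, 0.017, 0.1746]
tool_rot: [180.0, 0.0, -178.0]
force: [0.3, -0.0, -3.4]
grip_width: 0.0259
grasp_force: 44.7
```

>>> drive_tool(delta_pos=[[0, -0.8, 0], [0, -1.2, 0], [0, -1.2, 0], [0, -1.2, 0], [0, -1.2, 0], [0, -1.2, 0], [0, -1.2, 0], [0, -1.2, 0], [0, -1.2, 0], [0, -1.2, 0], [0, -1.2, 0], [0, -1.2, 0], [0, -1.2, 0], [0, -1.2, 0], [0, -1.2, 0], [0, -1.2, 0], [0, -1.2, 0], [0, -1.2, 0], [0, -1.2, 0], [0, -1.2, 0]], angular=[[0, 0, 0], [0, 0, 0], [0, 0, 0], [0, 0, 0], [0, 0, 0], [0, 0, 0], [0, 0, 0], [0, 0, 0], [0, 0, 0], [0, 0, 0], [0, 0, 0], [0, 0, 0], [0, 0, 0], [0, 0, 0], [0, 0, 0], [0, 0, 0], [0, 0, 0], [0, 0, 0], [0, 0, 0], [0, 0, 0]], gripper=[2, 2, 2, 2, 2, 2, 2, 2, 2, 2, 2, 2, 2, 2, 2, 2, 2, 2, 2, 2])

```text
time_s: 15.45
tool_pos: [0.6299, -0.2202, 0.1745]
tool_rot: [-180.0, -0.0, -178.0]
force: [-0.4, 0.0, -3.3]
grip_width: 0.0256
grasp_force: 44.7
```

```bash
python3 - <<'E'
from h import *
q=np.load("q.npy")
for s in [[.042,-.243,.175],[.042,-.243,.23],[-.063,-.005,.23],[-.063,-.005,.175]]: w=W(q,[s])[0]; cmd(w)
p=eyes.read_camera("scene"); a=p["pixels"][180:340,180:380,::-1]; 
b=eyes.read_camera("top")["pixels"][140:270,290:500,::-1]
cv2.imwrite("pics/t3.png",np.vstack([cv2.resize(a,(500,400))[:300],cv2.resize(b,(500,300))]))
E
```

```text
now [ 0.6299 -0.2202  0.1745] [-1.7998e+02 -1.0000e-02 -1.7800e+02] t 15.45 tool cm [-0.04 -0.59 -0.05]
now [ 0.6299 -0.2202  0.1745] [-1.7998e+02 -1.0000e-02 -1.7800e+02] t 15.45 tool cm [-0.04 -0.59 -5.55]
now [ 0.6299 -0.2202  0.1745] [-1.7998e+02 -1.0000e-02 -1.7800e+02] t 15.45 tool cm [10.54 23.17 -5.56]
now [ 0.6299 -0.2202  0.1745] [-1.7998e+02 -1.0000e-02 -1.7800e+02] t 15.45 tool cm [10.54 23.18 -0.06]
```

View pics/t3.png

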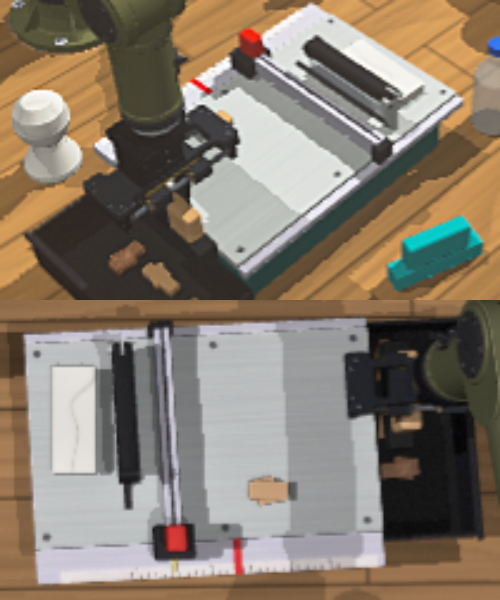

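After the first wipe, two chips show in the tub. The sandy chip at crop (268,490) is still on the table. I'll make the second pass now.

>>> drive_tool(delta_pos=[[0, 0, -1.5], [0, 0, -2.5], [0, 0, -1.5], [1.2, 2.5, 0], [1.7, 3.7, 0], [1.7, 3.7, 0], [1.7, 3.7, 0], [1.7, 3.7, 0], [1.7, 3.7, 0], [0.8, 2.0, 0], [0, 0, 0], [0, 0, 1.5], [0, 0, 2.3], [0, 0, 1.2], [0, 0, 0.45], [0, 0, 0], [0, 0, 0]], angular=[[0, 0, 0], [0, 0, 0], [0, 0, 0], [0, 0, 0], [0, 0, 0], [0, 0, 0], [0, 0, 0], [0, 0, 0], [0, 0, 0], [0, 0, 0], [0, 0, 0], [0, 0, 0], [0, 0, 0], [0, 0, 0], [0, 0, 0], [0, 0, 0], [0, 0, 0]], gripper=[2, 2, 2, 2, 2, 2, 2, 2, 2, 2, 2, 2, 2, 2, 2, 2, 2])

```text
time_s: 17.25
tool_pos: [0.5175, 0.0072, 0.1753]
tool_rot: [180.0, 0.1, -178.0]
force: [-0.0, 0.1, -3.0]
grip_width: 0.0256
grasp_force: 44.7
```

>>> drive_tool(delta_pos=[[0, -0.8, 0], [0, -1.2, 0], [0, -1.2, 0], [0, -1.2, 0], [0, -1.2, 0], [0, -1.2, 0], [0, -1.2, 0], [0, -1.2, 0], [0, -1.2, 0], [0, -1.2, 0], [0, -1.2, 0], [0, -1.2, 0], [0, -1.2, 0], [0, -1.2, 0], [0, -1.2, 0], [0, -1.2, 0], [0, -1.2, 0], [0, -1.2, 0], [0, -1.2, 0], [0, -1.2, 0]], angular=[[0, 0, 0], [0, 0, 0], [0, 0, 0], [0, 0, 0], [0, 0, 0], [0, 0, 0], [0, 0, 0], [0, 0, 0], [0, 0, 0], [0, 0, 0], [0, 0, 0], [0, 0, 0], [0, 0, 0], [0, 0, 0], [0, 0, 0], [0, 0, 0], [0, 0, 0], [0, 0, 0], [0, 0, 0], [0, 0, 0]], gripper=[2, 2, 2, 2, 2, 2, 2, 2, 2, 2, 2, 2, 2, 2, 2, 2, 2, 2, 2, 2])

```text
time_s: 19.25
tool_pos: [0.5252, -0.2297, 0.175]
tool_rot: [-180.0, -0.0, -178.0]
force: [1.0, 0.6, -2.3]
grip_width: 0.0256
grasp_force: 44.7
```

>>> drive_tool(delta_pos=[[0, 0, -1.5], [0, 0, -3], [0, 0, -3.5], [0, 0, -3], [0, 1.5, -1.5], [0.3, 3.5, 0], [0.3, 3.5, 0], [0.3, 3.5, 0], [0.3, 3.5, 0], [0.3, 3.5, 0], [0.3, 3.5, 0], [0.3, 3.5, 0], [0.3, 3.5, 0], [0.3, 3.5, 0], [0.3, 3.5, 0], [0.3, 3.5, 0], [0.3, 3.5, 0], [0.3, 3.5, 0], [0.3, 3.5, 0], [0.3, 3.5, 0]], angular=[[0, 0, 0], [0, 0, 0], [0, 0, 0], [0, 0, 0], [0, 0, 0], [0, 0, 0], [0, 0, 0], [0, 0, 0], [0, 0, 0], [0, 0, 0], [0, 0, 0], [0, 0, 0], [0, 0, 0], [0, 0, 0], [0, 0, 0], [0, 0, 0], [0, 0, 0], [0, 0, 0], [0, 0, 0], [0, 0, 0]], gripper=[2, 2, 2, 2, 2, 2, 2, 2, 2, 2, 2, 2, 2, 2, 2, 2, 2, 2, 2, 2])

```text
time_s: 21.25
tool_pos: [0.4592, 0.3119, 0.2998]
tool_rot: [-180.0, -0.1, -177.9]
force: [-0.1, 0.6, -3.8]
grip_width: 0.0256
grasp_force: 44.8
```

>>> drive_tool(delta_pos=[[0.3, 3.5, 0], [0.2, 2.0, 0], [0, 0.8, 0], [0, 0, 0], [0, 0, 0]], angular=[[0, 0, 0], [0, 0, 0], [0, 0, 0], [0, 0, 0], [0, 0, 0]], gripper=[2, 2, 2, 2, 2])

```text
time_s: 21.75
tool_pos: [0.454, 0.3713, 0.2999]
tool_rot: [-179.9, -0.0, -178.0]
force: [-0.3, -0.8, -3.1]
grip_width: 0.0257
grasp_force: 44.8
```

```bash
python3 - <<'E'
from h import *
cmd([.454,.372,.0545])
a=eyes.read_camera("scene")["pixels"][200:340,180:380,::-1]; 
b=eyes.read_camera("top")["pixels"][130:270,290:500,::-1]
cv2.imwrite("pics/t4.png",np.vstack([cv2.resize(a,(430,300)),cv2.resize(b,(430,290))]))
E
```

```text
now [0.454  0.3713 0.2999] [-179.92   -0.   -178.01] t 21.75 tool cm [-0.    0.1  24.54]
```

View pics/t4.png

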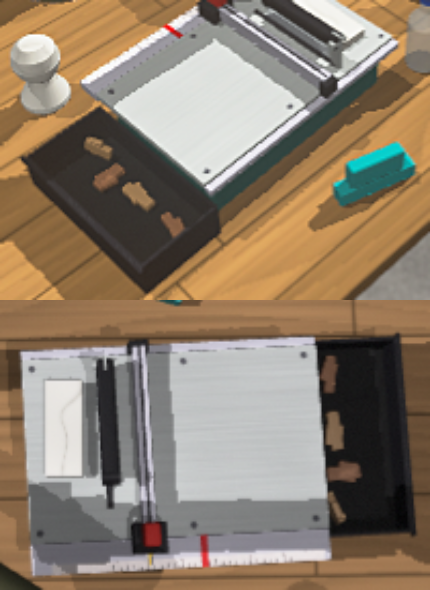

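All four chips lie in the tub (top crop column 335, rows 373, 430, 470 and 507), and the table is clear. Now I'll stand the scraper down.

>>> drive_tool(delta_pos=[[0, 0, 1.5], [0, 0, 3], [0, 0, 4], [0, 0, 4], [0, 0, 4], [0, 0, 3.5], [0, 0, 2.2], [0, 0, 1.3], [0, 0, 0.7], [0, 0, 0.35], [0, 0, 0], [0, 0, 0]], angular=[[0, 0, 0], [0, 0, 0], [0, 0, 0], [0, 0, 0], [0, 0, 0], [0, 0, 0], [0, 0, 0], [0, 0, 0], [0, 0, 0], [0, 0, 0], [0, 0, 0], [0, 0, 0]], gripper=[2, 2, 2, 2, 2, 2, 2, 2, 2, 2, 2, 2])

```text
time_s: 23.05
tool_pos: [0.4546, 0.3728, 0.0556]
tool_rot: [179.9, 0.1, -178.0]
force: [-0.1, -0.0, -3.3]
grip_width: 0.0255
grasp_force: 44.8
```

>>> drive_tool(delta_pos=[[0, 0, 0], [0, 0, 0], [0, 0, 0], [0, 0, 0], [0, 0, 0], [0, 0, 0], [0, 0, 0], [0, 0, -1.5], [0, 0, -3], [0, 0, -4], [0, 0, -4], [0, 0, -4], [0, 0, -4], [0, 0, -2], [0, 0, -0.5], [0, 0, 0]], angular=[[0, 0, 0], [0, 0, 0], [0, 0, 0], [0, 0, 0], [0, 0, 0], [0, 0, 0], [0, 0, 0], [0, 0, 0], [0, 0, 0], [0, 0, 0], [0, 0, 0], [0, 0, 0], [0, 0, 0], [0, 0, 0], [0, 0, 0], [0, 0, 0]], gripper=[8, 8, 8, 8, 8, 8, 8, 8, 8, 8, 8, 8, 8, 8, 8, 8])

```text
time_s: 24.65
tool_pos: [0.4539, 0.3725, 0.2852]
tool_rot: [180.0, 0.1, -178.0]
force: [-0.0, -0.3, -0.5]
grip_width: 0.0798
grasp_force: 0.0
```

```bash
python3 - <<'E'
from h import *
q=np.load("q.npy")
g=W(q,[[-.130,.0485,.172]])[0]; print(g); cmd([g[0],g[1],.28]); cmd(g)
E
```

```text
[0.44741338 0.05861386 0.172     ]
now [0.4539 0.3725 0.2852] [ 1.7998e+02  7.0000e-02 -1.7797e+02] t 24.65 tool cm [  1.77 -31.35   0.51]
now [0.4539 0.3725 0.2852] [ 1.7998e+02  7.0000e-02 -1.7797e+02] t 24.65 tool cm [  1.78 -31.35  11.31]
```

>>> drive_tool(delta_pos=[[0.1, -1.5, 0], [0.2, -3.3, 0], [0.2, -3.5, 0], [0.2, -3.5, 0], [0.2, -3.5, 0], [0.2, -3.5, 0], [0.2, -3.5, 0], [0.2, -3.5, 0], [0.2, -3.3, 0], [0.1, -2.2, 0], [0, 0, 1], [0, 0, 2], [0, 0, 2], [0, 0, 0], [0, 0, 0]], angular=[[0, 0, 0], [0, 0, 0], [0, 0, 0], [0, 0, 0], [0, 0, 0], [0, 0, 0], [0, 0, 0], [0, 0, 0], [0, 0, 0], [0, 0, 0], [0, 0, 0], [0, 0, 0], [0, 0, 0], [0, 0, 0], [0, 0, 0]], gripper=[8, 8, 8, 8, 8, 8, 8, 8, 8, 8, 8, 8, 8, 8, 8])

```text
time_s: 26.15
tool_pos: [0.4464, 0.0595, 0.2339]
tool_rot: [179.9, -0.1, -177.9]
force: [0.5, -0.2, -0.2]
grip_width: 0.0799
grasp_force: 0.0
```

```bash
python3 - <<'E'
from h import *
q=np.load("q.npy"); cmd(W(q,[[-.130,.0485,.172]])[0])
a=eyes.read_camera("wrist")["pixels"][:,:,::-1]
b=eyes.read_camera("top")["pixels"][130:300,220:480,::-1]
cv2.imwrite("pics/t5.png",np.vstack([cv2.resize(a,(460,288)),cv2.resize(b,(460,301))]))
E
```

```text
now [0.4464 0.0595 0.2339] [ 1.7995e+02 -1.0000e-01 -1.7792e+02] t 26.15 tool cm [-0.11 -0.1   6.19]
```

View pics/t5.png

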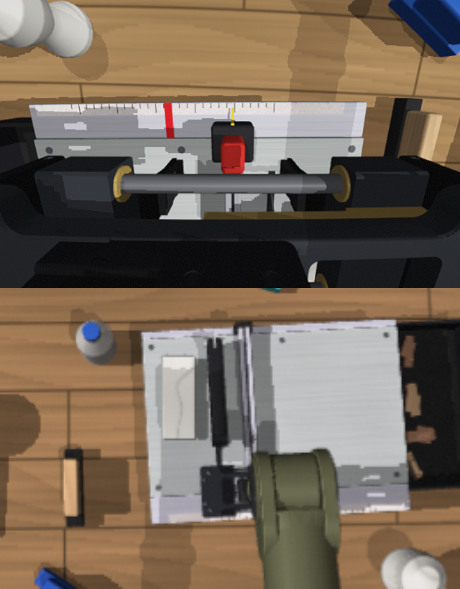

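The scraper stands upright at lower-left crop (73,487). In the wrist view the red tape is at (169,120), the pointer at (232,115) and the grip at (232,153). I'll measure the pointer-to-tape travel by colour.

```bash
cat > m.py <<'E'
from h import *
q=np.load("q.npy"); p=eyes.read_camera("wrist"); a=p["pixels"].astype(int)
red=(a[...,0]>150)&(a[...,1]<70)&(a[...,2]<90); yel=(a[...,0]>150)&(a[...,1]>130)&(a[...,2]<110)
red[205:]=0; yel[205:]=0
for nm,m in (("red",red),("yel",yel)):
    n,l,s,c=cv2.connectedComponentsWithStats(m.astype(np.uint8))
    for i in range(1,n):
        if s[i,4]>8:
            w=plane(p,[c[i]],.118); print(nm,s[i].tolist(),c[i].round(1),tosaw(q,w).round(4))
E
python3 m.py
```

```text
red [229, 141, 14, 49, 466] [235.3 165. ] [[-0.1573 -0.0302]]
red [311, 197, 30, 8, 213] [325.7 200.3] [[-0.1234  0.0531]]
yel [114, 11, 96, 9, 459] [154.   13.6] [[-0.2845 -0.0897]]
yel [225, 13, 10, 4, 22] [229.4  14.2] [[-0.2827 -0.0266]]
yel [238, 13, 7, 4, 14] [241.3  14.6] [[-0.2823 -0.0167]]
yel [250, 15, 7, 2, 9] [253.6  15.4] [[-0.2815 -0.0066]]
yel [278, 14, 5, 5, 13] [279.7  15.8] [[-0.281   0.0149]]
yel [285, 15, 16, 5, 36] [293.6  16.9] [[-0.2802  0.0264]]
yel [302, 15, 9, 5, 18] [306.1  17.1] [[-0.28    0.0367]]
yel [312, 16, 107, 15, 625] [374.7  21. ] [[-0.2771  0.0933]]
yel [98, 21, 316, 100, 18802] [270.1  76.4] [[-0.2338  0.0052]]
yel [497, 25, 19, 17, 47] [505.1  33.3] [[-0.2694  0.2044]]
yel [389, 32, 10, 3, 13] [393.7  32.7] [[-0.2683  0.1095]]
yel [400, 32, 16, 5, 43] [409.4  33.4] [[-0.2679  0.1228]]
yel [469, 46, 115, 84, 6465] [527.1  92.4] [[-0.2219  0.2308]]
yel [0, 73, 106, 38, 2635] [48.4 94.6] [[-0.2219 -0.1953]]
yel [620, 72, 20, 13, 117] [631.7  79.3] [[-0.2354  0.3276]]
yel [0, 76, 26, 7, 65] [ 9.6 79.2] [[-0.2361 -0.2299]]
yel [579, 77, 61, 57, 2396] [610.6 107.3] [[-0.2106  0.3124]]
yel [0, 117, 112, 23, 1999] [ 52.3 126.2] [[-0.1942 -0.1976]]
yel [116, 118, 286, 21, 2883] [244.8 127.1] [[-0.1913 -0.0192]]
yel [467, 130, 58, 18, 488] [498.4 135.9] [[-0.1838  0.21  ]]
yel [586, 136, 54, 22, 556] [610.8 148. ] [[-0.1738  0.3213]]
yel [605, 138, 35, 3, 55] [623.6 138.8] [[-0.1825  0.3324]]
yel [323, 149, 2, 16, 32] [323.5 156.5] [[-0.1649  0.051 ]]
yel [605, 157, 11, 7, 16] [611.6 158.4] [[-0.1641  0.3245]]
yel [592, 158, 6, 25, 26] [594.7 169.7] [[-0.1531  0.3097]]
yel [618, 158, 22, 9, 90] [630.8 162.4] [[-0.1603  0.3455]]
yel [322, 169, 4, 3, 10] [323.5 170.2] [[-0.1522  0.051 ]]
yel [604, 168, 31, 37, 731] [619.3 187.7] [[-0.1355  0.3398]]
yel [586, 188, 5, 17, 18] [588.4 195.7] [[-0.1274  0.3093]]
```

>>> drive_tool(delta_pos=[[0, 0, 1], [0, 0, 2], [0, -0.1, 2], [0, 0, 1], [0, 0, 0.1], [0, 0, 0], [0, 0, 0], [0, 0, 0], [0, 0, 0], [0, 0, 0], [0, 0, 0], [0, 0, 0], [0, 0, 0], [0, 0, 0]], angular=[[0, 0, 0], [0, 0, 0], [0, 0, 0], [0, 0, 0], [0, 0, 0], [0, 0, 0], [0, 0, 0], [0, 0, 0], [0, 0, 0], [0, 0, 0], [0, 0, 0], [0, 0, 0], [0, 0, 0], [0, 0, 0]], gripper=[8, 8, 8, 8, 8, 8, 1.8, 1.8, 1.8, 1.8, 1.8, 1.8, 1.8, 1.8], squeeze=15)

```text
time_s: 27.7
tool_pos: [0.447, 0.0586, 0.1735]
tool_rot: [179.9, 0.0, -178.0]
force: [0.5, 2.4, 0.0]
grip_width: 0.0245
grasp_force: 1.3
```

>>> drive_tool(delta_pos=[[0, 0, 0], [0, 0, 0], [0, 0, 0], [0, -0.3, 0], [0, -0.6, 0], [0, -0.8, 0], [0, -0.8, 0], [0, -0.8, 0], [0, -0.8, 0], [0, -0.8, 0], [0, -0.8, 0], [0, -0.8, 0], [0, -0.8, 0], [0, -0.5, 0], [0, -0.3, 0], [0, 0, 0], [0, 0, 0], [0, 0, 0]], angular=[[0, 0, 0], [0, 0, 0], [0, 0, 0], [0, 0, 0], [0, 0, 0], [0, 0, 0], [0, 0, 0], [0, 0, 0], [0, 0, 0], [0, 0, 0], [0, 0, 0], [0, 0, 0], [0, 0, 0], [0, 0, 0], [0, 0, 0], [0, 0, 0], [0, 0, 0], [0, 0, 0]], gripper=[1.8, 1.8, 1.8, 1.8, 1.8, 1.8, 1.8, 1.8, 1.8, 1.8, 1.8, 1.8, 1.8, 1.8, 1.8, 1.8, 1.8, 1.8], squeeze=20)

```text
time_s: 29.5
tool_pos: [0.4505, -0.0245, 0.1735]
tool_rot: [-179.9, 0.1, -178.0]
force: [5.1, -0.2, -5.2]
grip_width: 0.0241
grasp_force: 20.0
```

```bash
python3 - <<'E'
from h import *
q=np.load("q.npy"); print(tosaw(q,np.array(telemetry.get_obs()["tool_pos"])[None,:2]))
p=eyes.read_camera("wrist"); b=(200,80,460,260); save(p,"w6.png",b,3)
E
```

```text
[[-0.13013418 -0.03470262]]
```

View pics/w6.png

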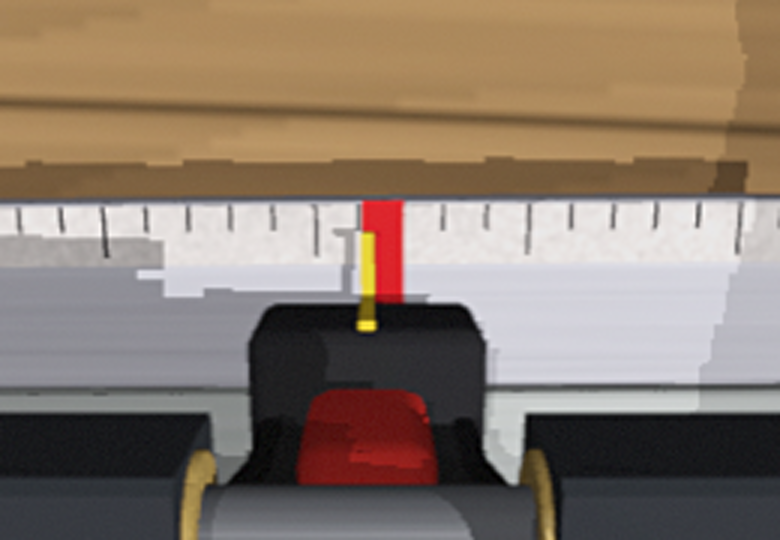

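The pointer (368,265) lies 15 px, or 3.6 mm, past the tape centre (383,250), with the tape 41 px = 10 mm wide. I'll bring it back and recheck before releasing.

>>> drive_tool(delta_pos=[[0, 0.2, 0], [0, 0.15, 0], [0, 0, 0], [0, 0, 0], [0, 0, 0]], angular=[[0, 0, 0], [0, 0, 0], [0, 0, 0], [0, 0, 0], [0, 0, 0]], gripper=[1.8, 1.8, 1.8, 1.8, 1.8])

```text
time_s: 30.05
tool_pos: [0.4504, -0.0218, 0.1735]
tool_rot: [-179.9, 0.1, -178.0]
force: [4.6, -1.4, -5.4]
grip_width: 0.0242
grasp_force: 20.0
```

```bash
cat > m2.py <<'E'
from h import *
p=eyes.read_camera("wrist"); a=p["pixels"].astype(int)[140:200]
red=(a[...,0]>150)&(a[...,1]<80)&(a[...,2]<90); yel=(a[...,0]>160)&(a[...,1]>140)&(a[...,2]<100)
yel[:,:280]=0;yel[:,390:]=0
for r in range(0,50,3):
    R=np.flatnonzero(red[r]);Y=np.flatnonzero(yel[r]); print(r+140,(R.min(),R.max()) if len(R) else '',(Y.min(),Y.max()) if len(Y) else '')
E
python3 m2.py
```

```text
140  
143  
146  
149 (np.int64(317), np.int64(329)) 
152 (np.int64(317), np.int64(329)) 
155 (np.int64(317), np.int64(329)) 
158 (np.int64(317), np.int64(329)) (np.int64(320), np.int64(324))
161 (np.int64(317), np.int64(329)) (np.int64(320), np.int64(324))
164 (np.int64(317), np.int64(329)) (np.int64(320), np.int64(324))
167 (np.int64(317), np.int64(329)) (np.int64(320), np.int64(324))
170 (np.int64(317), np.int64(329)) (np.int64(320), np.int64(324))
173 (np.int64(317), np.int64(329)) (np.int64(320), np.int64(324))
176 (np.int64(317), np.int64(329)) (np.int64(320), np.int64(324))
179 (np.int64(317), np.int64(329)) 
182  
185  
188  (np.int64(319), np.int64(324))
```

>>> drive_tool(delta_pos=[[0, 0, 0], [0, 0, 0], [0, 0, 0], [0, 0, 0], [0, 0, 0], [0, 0, 0], [0, 0, -1], [0, 0, -2], [0, 0, -3], [0, 0, -3], [0, 0, -1], [0, 0, 0], [0, 0, 0], [0, 0, 0]], angular=[[0, 0, 0], [0, 0, 0], [0, 0, 0], [0, 0, 0], [0, 0, 0], [0, 0, 0], [0, 0, 0], [0, 0, 0], [0, 0, 0], [0, 0, 0], [0, 0, 0], [0, 0, 0], [0, 0, 0], [0, 0, 0]], gripper=[6, 6, 6, 6, 6, 6, 6, 6, 6, 6, 6, 6, 6, 6])

```text
time_s: 31.5
tool_pos: [0.449, -0.0196, 0.2722]
tool_rot: [180.0, -0.1, -178.0]
force: [0.3, 0.7, -0.3]
grip_width: 0.06
grasp_force: 0.0
```

```bash
python3 m2.py; python3 -c "
from h import *
p=eyes.read_camera('scene'); print([(d['centre'],round(d['p'],2)) for d in models.search_frame(p,'scraper_mid')]); save(p,'s7.png',(180,140,400,340),2.7)"
```

```text
140 (np.int64(317), np.int64(324)) 
143 (np.int64(317), np.int64(324)) 
146 (np.int64(316), np.int64(324)) 
149 (np.int64(317), np.int64(324)) (np.int64(318), np.int64(321))
152 (np.int64(317), np.int64(324)) (np.int64(318), np.int64(321))
155 (np.int64(317), np.int64(324)) (np.int64(318), np.int64(321))
158 (np.int64(317), np.int64(324)) (np.int64(318), np.int64(321))
161 (np.int64(317), np.int64(324)) (np.int64(319), np.int64(321))
164  
167  (np.int64(319), np.int64(320))
170  
173  
176  
179  
182  
185 (np.int64(331), np.int64(331)) 
188 (np.int64(310), np.int64(332)) 
[([336.6, 189.2], 0.82), ([353.8, 281.4], 0.82), ([311.5, 167.7], 0.8), ([384.5, 147.5], 0.65), ([292.3, 237.2], 0.61), ([382.9, 171.3], 0.57)]
```

View pics/s7.png

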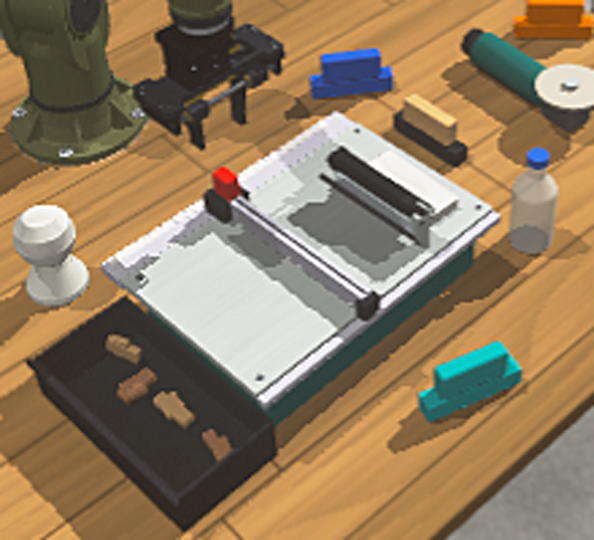

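The four chips are in the tub (170,395). The scraper stands upright at (430,128), the pointer is over the tape, the bystanders have not moved, and the arm is clear.

```bash
python3 -c "
from cell import env
print(env.sign_off())"
```

```text
the job is handed in; nothing more can be done
None
```

The job is handed in: the scraper wiped all four chips into the tub, the fence pointer then went to within about 1 mm of the red tape's centre, the scraper stands upright on the bench, the bystanders were left alone, and it took about 32 s.

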